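# Jack up the desktop engraver and hold it

### The arm

A 6-joint arm with a two-finger parallel gripper is mounted at the origin on the work surface. World frame = base frame: x ahead of the robot, y to its left, z up, the work surface at z = 0. Lengths are in m, angles in rad, forces in N, time in s.
With the tool pointing down it reaches from about 0.275 to 0.75 m from the base axis. Payload 10.2 kg.
Tool frame: the origin (TCP) lies midway between the tips of the shut fingers; the grasp point (between the pads) lies 19 mm behind it; z points along the fingers, y is the line along which they close (so a half turn about z gives the same grasp; the last joint's range is limited). The gripper opens to 85 mm and grips with 20 to 120 N. Pads are 22 mm wide; open, the fingers measure 114 mm over their backs; the gripper's body (76 mm by 85 mm) begins 54 mm behind the grasp point. The pads swing forward as they close: fully open they stand 13 mm farther back than shut.
Start: joints at [0.897, 0.313, 1.498, -0, 1.331, -0.223], TCP at [0.229, 0.473, 0.231] pointing down, gripper open.
Joint ranges: [-2.94, 2.94], [-0.97, 2.17], [0.19, 2.56], [-1.23, 4.37], [0.02, 3.11], [-2.88, 2.88]. Speed limits (rad/s): [2.39, 2.39, 3.01, 3.14, 3.14, 3.14].

### API

Orientations are given as a unit quaternion [x, y, z, w].
In Python, from cell import robot, eyes gives the robot as it stands.
- The arm moves only by the shell command python3 -m handwheel 'ROWS' [FORCE]. ROWS is a JSON object of lists of equal length, an entry for each row: "translation": the shift along the tool's x, y, z in m, a list of three; "delta_rot": the turn, a rotation vector about the tool's x, y, z in degrees, a list of three; "fingers": the opening in per cent of the stroke, from 0 (shut) to 100 (fully open). A call has 1 to 10 rows; each row shifts and turns the commanded pose from where the row before left it, along the tool's axes as they then stand; what a row does not reach is not made up. A row lasts 1/8 s, in which the tool goes at most 62.5 mm and 10.7 degrees, less where a joint would pass 70% of its speed; a pose out of reach is approached as far as the arm can. A call is refused whole if a number of a shift passes 0.0625 or a number of a turn 10.7, either way. A call with a gripper value outside its range is refused whole. The fingers move at their own pace and stop on an object; FORCE is the grip in N (left out, the last holds). Time passes only in rows, so rows that do not move let the fingers close. It gives the time, the measured TCP pose, the force, the opening and the grip force at its end, in the units of the state.
- robot.read_state(): the state, without advancing time (a new reading comes with each control period).
- eyes.camera(name): name is "side" or "top"; returns a dict with "image" (420x560x3 uint8, blue, green, red), "fovy" (degrees; the focal length in pixels is half the picture's height over the tangent of half this angle, whatever the lens; pixels are square), "cx", "cy" (the principal point, pixels), "rvec" (rotation vector, rad) and "tvec" (3), from world to camera coordinates, as OpenCV has them. Camera axes: x right, y down, z forward; pixel columns grow to the right and rows downward; lengths in m; the calibration is good to about 2 mm. A picture is of the moment at which its call begins. There is no depth.
- robot.job_done(): hands the job in; it is judged then, once.
Trained networks look in a picture, given as the dict that the camera call returned (one of the last four; its "shot" number tells which), for a name from the list of things; names that differ only in an ending like _2 or _b are one class to them, and where a whole thing is asked for, a point or a joint stands for the part that bears it (a point fixed in the world has none). Each returns a list of dicts, best first, with "score" (0 to 1); they miss things now and then, are a little off and sometimes report something else, mostly with a low value. They report only what shows in the picture. A call takes as long as a camera call. They do not tell look-alikes from the thing itself.
- eyes.look_for(picture, name): "position" ([column, row] in pixels, amid what is visible of it).
The state is a dict: "clock": time; "q": joint angles; "qvel": joint speeds; "joint_torque": joint torques, N m; "ee_pos": TCP position; "tool_rot": TCP orientation; "contact_force": force on the tool from outside, world axes, zero at the start; "moment": the same for the moment, N m; "width": finger opening in m; "gripper_force": force on a finger pad.
Only numpy, scipy, OpenCV 4.12 (cv2) and the standard library are available. Lean on these libraries where they do the work, as an engineer would, in place of code of your own. Each camera call takes 0.05 s, during which the arm holds its last target. There are 200 camera calls.

### The job

Raise the near side of the desktop engraver so that a colleague can fit its missing foot: set the little lever jack on the table with its saddle centred under the engraver's marked lift pad, then pull the jack's handle bar out of the tool stand and push it, plain end down, fully home into the jack's upright socket. Then pump: swing the handle all the way down once to settle the pads, let it come back up to upright, then swing it all the way down again and keep holding it down - the program finishes while still holding the handle down with the engraver raised. Leave the other things on the table where they are.

Things in the scene. Friction and masses are not known exactly. Their poses are not given: they have to be found in the camera images.
- lift_pad (a point): Centre of the underside of the lift pad: black rubber disc, 44 mm diameter, under a steel bracket (60 mm wide, top 84 mm above the table) on the engraver's side, marked by a round boss and ring on top and a chevron on the wall above. Underside 70 mm above the table at rest. Axes: z up, y straight out from the wall, x along it; wall 45 mm behind this point (-y), bracket edge 28 mm ahead (+y).
- engraver: The whole engraver with its lift bracket: low white box with smoked lid, 440 mm wide (x), 410 mm deep, 160 mm tall, 4 to 6 kg; it tilts on a rear rail 440 mm behind the pad and cannot slide. Origin and axes as lift_pad. A smaller plain tab 200 mm from the pad along +x is only a cable rest.
- jack_grip (a point): In the loose grey steel lever jack's upright grip fin, 80 mm above its underside. Fin: 16 mm thick (jack x), 40 mm long (y), top 95 mm up, mid-base. Base plate 90 x 220 x 10 mm, 0.86 kg; slide or lift it by the fin. Axes: z up, -y to the nose, +y to the handle end. Saddle axis 85 mm from the fin to -y; base ends at 110 mm either way. The nose is lower than the saddle.
- saddle_top (a point): Centre of the top face of the jack's saddle, a flat steel disc of 38 mm diameter on the nose; 60 mm above the table with the lever upright, so it passes under the lift pad with 10 mm to spare. Rises 24 mm per rad of the lever. Axes as the jack.
- saddle: The jack's saddle disc with its ram; origin 16 mm below its top face.
- lever_pivot (a point): Centre of the lever's pivot on the jack, 50 mm above the table and 65 mm behind the fin (jack +y). The lever turns about the jack's x axis.
- socket_mouth (a point): Centre of the mouth of the lever's socket, a steel block 34 x 34 mm with a round hole of 17 mm diameter (chamfered 3 mm), 45 mm deep, 60 mm from the pivot (110 mm above the table when upright). z points out of the hole along the lever.
- socket_floor (a point): Centre of the floor of the socket's hole, 15 mm from the pivot.
- lever (a joint): Jack lever, rad: 0 = upright, 1.0 = fully down at its stop, swung 57 degrees to the jack's handle end (+y). A spring (0.15 Nm, rising to 0.35 Nm) and the engraver's weight bring it back up when let go; it takes about 2 to 7 N at the handle's grip.
- bar: The jack's handle bar, loose: round steel bar, 14 mm diameter, 180 mm long, 0.1 kg, straight black rubber grip of 22 mm diameter over its upper 70 mm. Stands upright in one of the stand's three holes, foot 10 mm above the table, top at 190 mm, the tallest thing there. Origin at its foot, z up along it.
- bar_grip (a point): Centre of the bar's rubber grip, 145 mm from the foot and 35 mm below the top. When the bar is fully home in the socket this point is 160 mm from the lever's pivot, 210 mm above the table when upright.
- bar_foot (a point): Plain bottom end of the bar (chamfered). Fully home it touches the socket's floor.
- stand: Fixed black tool stand, a block 170 x 60 x 70 mm with three 16 mm holes 60 mm deep, 55 mm apart along its x; origin under its centre. The bar, the nut driver and the marker stand in the holes in any order.
- nut_driver: Nut driver standing in the stand, grey handle 28 mm diameter, top at 125 mm. Leave it.
- marker: White marker with a black cap, 14 mm diameter, standing in the stand, top at 120 mm. Leave it.
- feet_tray: Small grey open tray 100 x 70 x 25 mm with rubber feet, on the table. Leave it.
- caliper: Caliper lying flat, 170 mm long, 12 mm high. Leave it.
- punch: Black hole punch, about 110 x 85 x 70 mm. Leave it.
- spool: Filament spool lying flat, 140 mm diameter, 54 mm high. Leave it.
- spray_can: Spray can, 56 mm diameter, 170 mm high. Leave it.
Not all that is in view belongs to the job. Leave any blue or purple look-alike of the bar alone. Leave any turquoise or yellow look-alike of the part that bears jack_grip alone.

How it is judged:
By the outcome, as a careful person would: the job done as asked, in the order asked, and still so for the second after the job is handed in, while the arm keeps its last pose, push and grip.
It also fails if it takes over 72 s, if anything falls off the work surface, if the arm or the gripper's body presses on something with over 40 N, if the wrist force passes 120 N, or if a joint passes its speed limit or range.

## Working session

There is one attempt and no reset: what is moved stays moved. The work goes in short steps, Python scripts to look and compute and a shell command to move; the robot and the scene stay as the last step left them, time stands still between calls to the robot, and variables do not carry over. Pictures are saved under pics/ and viewed, at most 10 in all, crops included, and the job is handed in when it is done.

```bash
mkdir -p pics
cat > h.py <<'E'
import numpy as np, cv2
from cell import robot, eyes
from scipy.spatial.transform import Rotation as R
def K(p):
    h,w=p["image"].shape[:2]; f=h/2/np.tan(np.radians(p["fovy"])/2)
    return np.array([[f,0,p["cx"]],[0,f,p["cy"]],[0,0,1.]])
def ray(p,uv):
    Rm=cv2.Rodrigues(np.array(p["rvec"],float))[0]; t=np.array(p["tvec"],float).ravel()
    d=Rm.T@np.linalg.inv(K(p))@np.array([uv[0],uv[1],1.]); return -Rm.T@t,d
def atz(p,uv,z):
    o,d=ray(p,uv); return o+d*(z-o[2])/d[2]
def tri(p1,u1,p2,u2):
    o1,d1=ray(p1,u1);o2,d2=ray(p2,u2);d1/=np.linalg.norm(d1);d2/=np.linalg.norm(d2)
    s=np.linalg.lstsq(np.c_[d1,-d2],o2-o1,rcond=None)[0]
    a=o1+s[0]*d1;b=o2+s[1]*d2; return (a+b)/2,np.linalg.norm(a-b)
def proj(p,X):
    return cv2.projectPoints(np.array(X,float).reshape(-1,1,3),np.array(p["rvec"],float),np.array(p["tvec"],float),K(p),None)[0].reshape(-1,2)
E
python3 - <<'E'
from h import *
s=eyes.camera("side");t=eyes.camera("top")
cv2.imwrite("pics/s0.png",cv2.resize(s["image"],(800,600)));cv2.imwrite("pics/t0.png",cv2.resize(t["image"],(800,600)))
np.set_printoptions(precision=3,suppress=True)
for p in (s,t):
    print(ray(p,(280,210)))
    for n in ["lift_pad","jack_grip","saddle_top","lever_pivot","socket_mouth","bar","bar_grip","stand","nut_driver","marker"]:
        print(n,[(np.round(d["position"]),round(d["score"],2)) for d in eyes.look_for(p,n)[:4]])
print(robot.read_state())
E
```

```text
(array([0.245, 0.947, 0.653]), array([ 0.231, -0.839, -0.492]))
lift_pad [(array([268., 154.]), 0.75), (array([219., 259.]), 0.24)]
jack_grip [(array([416., 373.]), 0.9), (array([367., 194.]), 0.7)]
saddle_top [(array([247., 235.]), 0.64), (array([472., 374.]), 0.6)]
lever_pivot [(array([228., 270.]), 0.96), (array([421., 370.]), 0.63), (array([369., 197.]), 0.55), (array([224., 260.]), 0.45)]
socket_mouth [(array([388., 336.]), 0.78), (array([221., 262.]), 0.61)]
bar [(array([237., 298.]), 0.9), (array([306., 289.]), 0.86), (array([187., 268.]), 0.83)]
bar_grip [(array([186., 270.]), 0.76), (array([233., 301.]), 0.74), (array([308., 291.]), 0.57)]
stand []
nut_driver [(array([174., 313.]), 0.87)]
marker [(array([205., 319.]), 0.71)]
(array([0.422, 0.06 , 1.197]), array([ 0.046,  0.02 , -0.999]))
lift_pad [(array([447., 152.]), 0.96)]
jack_grip [(array([194., 309.]), 0.97), (array([267., 174.]), 0.79), (array([395., 289.]), 0.65)]
saddle_top [(array([182., 339.]), 0.69), (array([413., 260.]), 0.59), (array([292., 177.]), 0.56), (array([179., 192.]), 0.46)]
lever_pivot [(array([195., 
[... 176 characters left out ...]
rray([240., 174.]), 0.46)]
bar [(array([167., 208.]), 0.64), (array([294., 175.]), 0.47)]
bar_grip [(array([198., 242.]), 0.66)]
stand [(array([180., 191.]), 0.59)]
nut_driver []
marker [(array([174., 188.]), 0.62), (array([168., 207.]), 0.28)]
{'clock': 1.1, 'q': array([ 0.897,  0.313,  1.498,  0.   ,  1.331, -0.223]), 'qvel': array([ 0.001, -0.001,  0.001,  0.001,  0.002, -0.001]), 'joint_torque': array([ -0.001, -41.219, -25.989,  -0.   ,   0.001,   0.   ]), 'ee_pos': array([0.229, 0.473, 0.231]), 'tool_rot': array([ 0.223,  0.975,  0.   , -0.   ]), 'contact_force': array([0.249, 0.593, 0.466]), 'moment': array([-0.022,  0.016, -0.051]), 'gripper_force': 0.0, 'width': 0.08552487468936446}
```

View pics/s0.png

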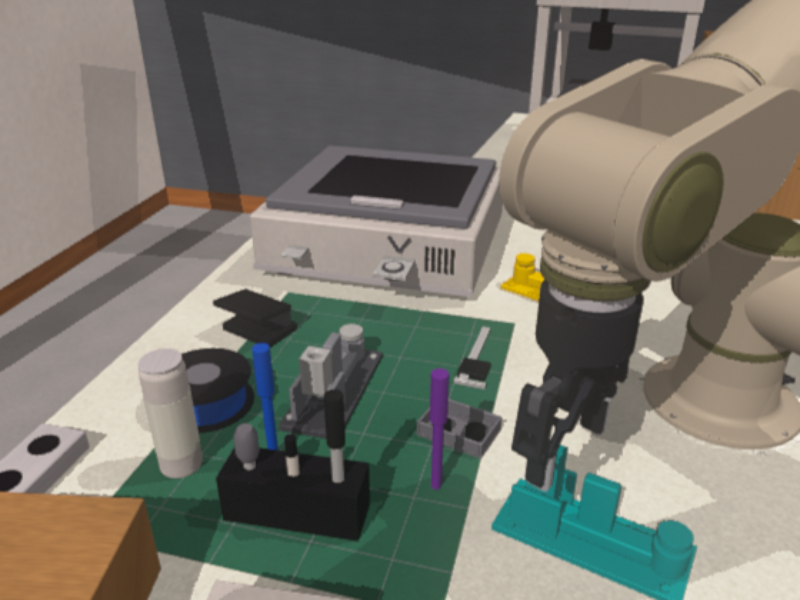

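View pics/t0.png

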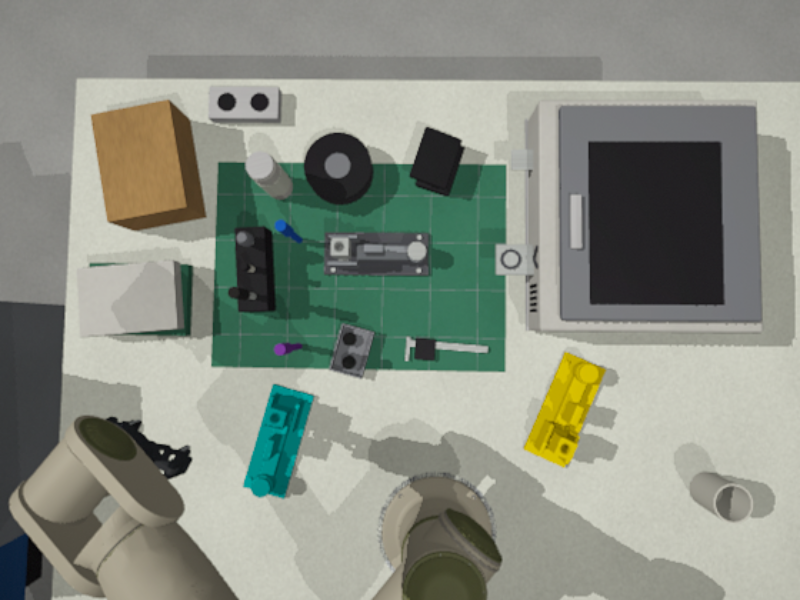

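The side view shows the grey jack's fin at about (335,355), the bar with the black grip at (335,415) in the stand's right hole, and the marked pad's boss at (393,266). In the top view the jack lies with its nose toward the engraver: socket (340,247), fin (375,250), saddle (417,251). The pad's boss is at (510,259) and the bar's top at (235,293). The blue and purple bars and the turquoise and yellow jacks are decoys.

Run:
```python
from h import *
np.set_printoptions(precision=4,suppress=True)
s=eyes.camera("side");t=eyes.camera("top")
q=lambda u,v:(u*.7,v*.7)
for n,uv,z in [("socket",(340,246),.11),("fin",(374,250),.095),("saddle",(417,251),.06),("boss",(510,259),.086),("bartop",(235,293),.19),("c1 tl",(326,233),.01),("bl",(324,275),.01),("tr",(430,234),.01),("br",(429,276),.01),("stand1",(237,228),.07),("stand2",(240,311),.07),("stand3",(272,228),.07),("stand4",(273,310),.07),
("wall top",(527,104),.1),("wall bot",(527,329),.1)]: print(n,atz(t,q(*uv),z))
print("side boss",atz(s,q(393,266),.086),"saddle",atz(s,q(350,331),.06),"bartop",atz(s,q(335,393),.19))
# zoomed crops
def crop(p,u0,v0,u1,v1,k): return cv2.resize(p["image"][v0:v1,u0:u1],None,fx=k,fy=k,interpolation=cv2.INTER_CUBIC)
a=crop(t,150,150,385,220,3.4); b=crop(s,170,170,320,300,2.2)
im=np.zeros((a.shape[0]+b.shape[0],800,3),np.uint8); im[:a.shape[0],:a.shape[1]]=a; im[a.shape[0]:,:b.shape[1]]=b
print(im.shape,a.shape); cv2.imwrite("pics/z1.png",im)
```

```text
socket [0.5752 0.199  0.11  ]
fin [0.5702 0.1341 0.095 ]
saddle [0.5739 0.0497 0.06  ]
boss [ 0.5567 -0.1323  0.086 ]
bartop [0.4771 0.3754 0.19  ]
c1 tl [0.6166 0.242  0.01  ]
bl [0.5275 0.2443 0.01  ]
tr [0.6168 0.0224 0.01  ]
br [0.5281 0.0234 0.01  ]
stand1 [0.615 0.413 0.07 ]
stand2 [0.4478 0.4018 0.07  ]
stand3 [0.6157 0.3421 0.07  ]
stand4 [0.4507 0.3356 0.07  ]
wall top [ 0.8612 -0.162   0.1   ]
wall bot [ 0.4204 -0.1628  0.1   ]
side boss [ 0.5572 -0.1372  0.086 ] saddle [0.5743 0.0539 0.06  ] bartop [0.4764 0.3749 0.19  ]
(524, 800, 3) (238, 799, 3)
```

View pics/z1.png

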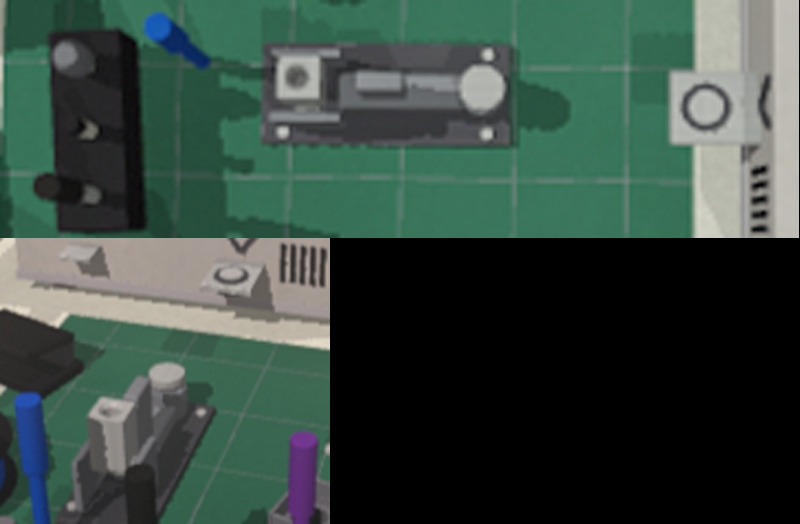

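The measured points agree with the given sizes. The jack is already aligned with the world axes (its +y along world +y) and so is the engraver. I'll turn the tool so that its y lies along world x, then move over the fin.

```bash
python3 -m handwheel '{"translation":[[0,0,-0.005],[0,0,-0.005],[0,0,-0.005],[0,0,-0.005],[0,0,0],[0,0,0]],"delta_rot":[[0,0,10.7],[0,0,10.7],[0,0,10.7],[0,0,10.7],[0,0,10.7],[0,0,10.7]],"fingers":[100,100,100,100,100,100]}' 40
python3 - <<'E'
from h import *
np.set_printoptions(precision=4,suppress=True)
st=robot.read_state();print(R.from_quat(st["tool_rot"]).as_matrix(),st["ee_pos"])
s=eyes.camera("side");t=eyes.camera("top")
# blue bar top (zoom top 160,27 ; side full 800px 262,349), bracket edge, refined points
print("blue",tri(t,(150+160/3.4,150+27/3.4),s,(262*.7,349*.7)))
print("bar",tri(t,(150+46/3.4,150+187/3.4),s,(335*.7,393*.7)))
print("bracket edge",atz(t,(150+670/3.4,150+108/3.4),.084),"boss",atz(t,(150+706/3.4,150+107/3.4),.086))
print("sad",atz(t,(150+482/3.4,150+88/3.4),.06),"fin",atz(t,(150+379/3.4,150+81/3.4),.095),"sock",atz(t,(150+300/3.4,150+77/3.4),.11))
print([atz(t,(150+u/3.4,150+v/3.4),.01) for u,v in [(265,44),(513,44),(514,146),(266,146)]])
E
```

```text
clock: 1.95
ee_pos: [0.2288, 0.4726, 0.2513]
tool_rot: [0.709, 0.705, 0.0, -0.0]
contact_force: [0.0, 0.3, -0.2]
width: 0.0854
gripper_force: 0.0
[[ 0.0067  1.      0.    ]
 [ 1.     -0.0067  0.    ]
 [ 0.      0.     -1.    ]] [0.2288 0.4726 0.2513]
blue (array([0.6013, 0.2978, 0.1764]), np.float64(0.0013455935718438854))
bar (array([0.4764, 0.3771, 0.1917]), np.float64(0.001690166963575392))
bracket edge [ 0.5553 -0.1049  0.084 ] boss [ 0.5563 -0.1341  0.086 ]
sad [0.5733 0.0501 0.06  ] fin [0.5735 0.135  0.095 ] sock [0.5739 0.1983 0.11  ]
[array([0.6171, 0.2428, 0.01  ]), array([0.6194, 0.0228, 0.01  ]), array([0.5289, 0.0208, 0.01  ]), array([0.5262, 0.2399, 0.01  ])]
```

```bash
python3 -m handwheel '{"translation":[[-0.0423,0.043,0],[-0.0423,0.043,0],[-0.0423,0.043,0],[-0.0423,0.043,0],[-0.0423,0.043,0],[-0.0423,0.043,0],[-0.0423,0.043,0],[-0.0423,0.043,0],[0,0,0]],"delta_rot":[[0,0,0],[0,0,0],[0,0,0],[0,0,0],[0,0,0],[0,0,0],[0,0,0],[0,0,0],[0,0,0]],"fingers":[100,100,100,100,100,100,100,100,100]}'
python3 - <<'E'
from h import *
s=eyes.camera("side")
a=cv2.resize(s["image"][150:350,150:400],(750,600),interpolation=cv2.INTER_CUBIC); cv2.imwrite("pics/s2.png",a)
E
```

```text
clock: 3.18
ee_pos: [0.5745, 0.1309, 0.2502]
tool_rot: [0.707, 0.707, -0.0, -0.0]
contact_force: [-0.8, 1.0, 0.2]
width: 0.0852
gripper_force: 0.0
```

View pics/s2.png

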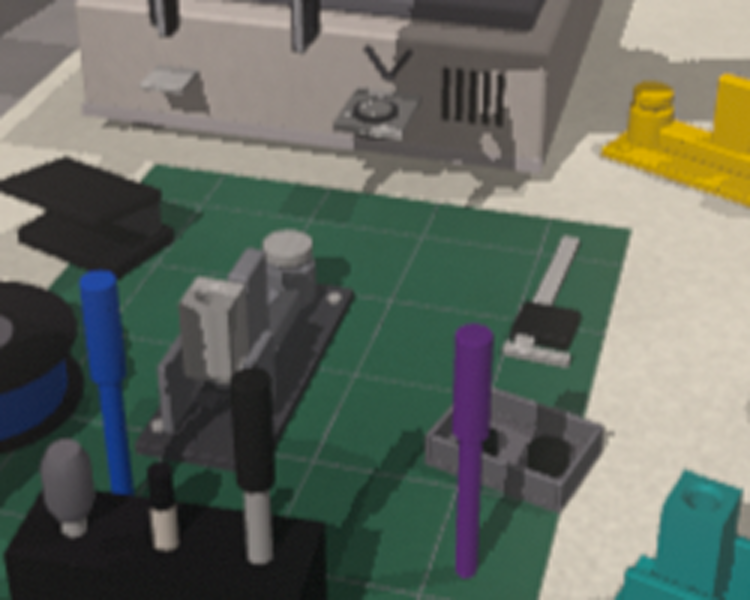

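The jack and bar are clearly visible and the open fingers stand above the jack. The way down is clear, so I descend onto the fin and grip.

```bash
python3 -m handwheel '{"translation":[[0.002,0,0.05],[0,0,0.05],[0,0,0.045],[0,0,0.03],[0,0,0.01],[0,0,0],[0,0,0],[0,0,0],[0,0,0],[0,0,0]],"delta_rot":[[0,0,0],[0,0,0],[0,0,0],[0,0,0],[0,0,0],[0,0,0],[0,0,0],[0,0,0],[0,0,0],[0,0,0]],"fingers":[100,100,100,100,100,100,50,30,10,0]}' 40
python3 -m handwheel '{"translation":[[0,0,0],[0,0,0],[0,0,0],[0,0,-0.002],[0,0,-0.002],[0,0,0]],"delta_rot":[[0,0,0],[0,0,0],[0,0,0],[0,0,0],[0,0,0],[0,0,0]],"fingers":[0,0,0,0,0,0]}' 60
```

```text
clock: 4.47
ee_pos: [0.5732, 0.136, 0.0668]
tool_rot: [0.707, 0.707, 0.001, 0.001]
contact_force: [-1.0, -1.1, -8.3]
width: 0.0152
gripper_force: 44.9
clock: 5.22
ee_pos: [0.5719, 0.136, 0.0697]
tool_rot: [0.707, 0.707, -0.001, -0.001]
contact_force: [-0.3, -0.4, -9.2]
width: 0.0154
gripper_force: 61.5
```

```bash
python3 -m handwheel '{"translation":[[-0.025,-0.004,0],[-0.025,-0.004,0],[-0.025,-0.004,0],[-0.025,-0.004,0],[0,0,0],[0,0,0]],"delta_rot":[[0,0,0],[0,0,0],[0,0,0],[0,0,0],[0,0,0],[0,0,0]],"fingers":[0,0,0,0,0,0]}'
python3 - <<'E'
from h import *
np.set_printoptions(precision=4,suppress=True)
s=eyes.camera("side");t=eyes.camera("top")
for p in (s,t):
  for n in ["saddle_top","lift_pad"]: print(n,[(np.round(d["position"],1),round(d["score"],2),atz(p,d["position"],.064 if n[0]=="s" else .086)) for d in eyes.look_for(p,n)[:3]])
a=cv2.resize(t["image"][130:230,230:390],(800,500),interpolation=cv2.INTER_CUBIC); cv2.imwrite("pics/t3.png",a)
E
```

```text
clock: 5.98
ee_pos: [0.5564, 0.0363, 0.0701]
tool_rot: [0.707, 0.707, -0.0, -0.0]
contact_force: [0.3, 0.6, -8.1]
width: 0.0149
gripper_force: 61.3
saddle_top [(array([472.6, 374. ]), 0.95, array([0.0995, 0.3582, 0.064 ])), (array([150.3, 270.8]), 0.6, array([0.7068, 0.2505, 0.064 ])), (array([237.1, 298.7]), 0.5, array([0.5099, 0.2857, 0.064 ]))]
lift_pad [(array([294.5, 157.9]), 0.64, array([ 0.5531, -0.3281,  0.086 ]))]
saddle_top [(array([411.4, 259.5]), 0.61, array([ 0.3401, -0.2892,  0.064 ])), (array([330.1, 182.1]), 0.55, array([ 0.5562, -0.0596,  0.064 ]))]
lift_pad [(array([445.4, 150. ]), 0.79, array([ 0.6476, -0.3779,  0.086 ]))]
```

View pics/t3.png

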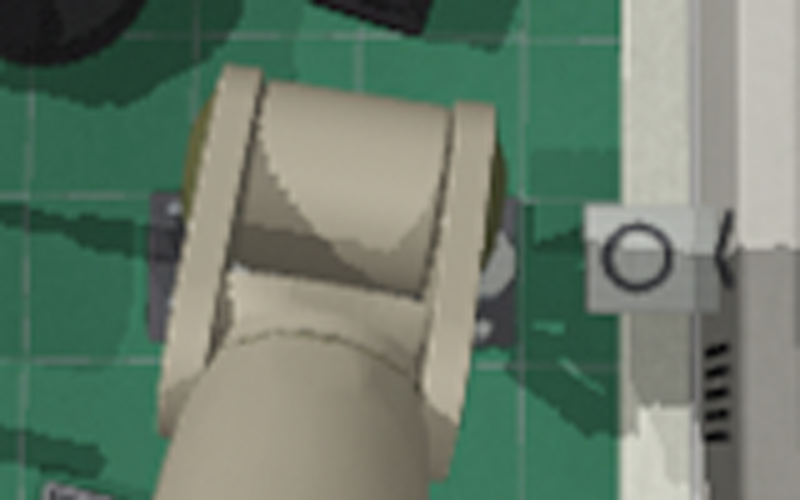

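The top view shows the jack held under the arm: the base nose edge is at u≈519 and the saddle's right edge at (516,262). The boss ring is at (637,257), roughly in line with the saddle.

Run:
```python
from h import *
np.set_printoptions(precision=4,suppress=True)
t=eyes.camera("top")
f=lambda u,v,z:atz(t,(230+u/5,130+v/5),z)
print("saddle right edge",f(516,264,.064),"nose edge",f(519,270,.014),"tail",f(150,265,.014),"near edge",f(500,348,.014),"boss",f(637,257,.087),"brkt", f(585,258,.084), "brk sides",f(590,204,.084),f(590,312,.084))
```

```text
saddle right edge [ 0.5543 -0.0684  0.064 ] nose edge [ 0.5566 -0.0759  0.014 ] tail [0.5569 0.1445 0.014 ] near edge [ 0.5098 -0.0649  0.014 ] boss [ 0.5563 -0.1332  0.087 ] brkt [ 0.5558 -0.1047  0.084 ] brk sides [ 0.5863 -0.1074  0.084 ] [ 0.5254 -0.1077  0.084 ]
```

```bash
python3 -m handwheel '{"translation":[[-0.021,0,0],[-0.021,0,0],[-0.021,0,0],[-0.021,0,0],[0,0,0],[0,0,0.002],[0,0,0.002],[0,0,0]],"delta_rot":[[0,0,0],[0,0,0],[0,0,0],[0,0,0],[0,0,0],[0,0,0],[0,0,0],[0,0,0]],"fingers":[0,0,0,0,0,0,0,0]}'
python3 -m handwheel '{"translation":[[0,0,0.001],[0,0,0]],"delta_rot":[[0,0,0],[0,0,0]],"fingers":[0,0]}'
python3 - <<'E'
from h import *
np.set_printoptions(precision=4,suppress=True)
s=eyes.camera("side")
a=cv2.resize(s["image"][130:280,180:380],(800,600),interpolation=cv2.INTER_CUBIC); cv2.imwrite("pics/s4.png",a)
E
```

```text
clock: 7.32
ee_pos: [0.5565, -0.0476, 0.0665]
tool_rot: [0.707, 0.707, 0.0, 0.0]
contact_force: [-1.4, 0.6, -3.8]
width: 0.0152
gripper_force: 61.9
clock: 7.58
ee_pos: [0.5566, -0.0476, 0.0665]
tool_rot: [0.707, 0.707, 0.0, 0.0]
contact_force: [-6.2, 2.3, 7.4]
width: 0.0152
gripper_force: 63.5
```

View pics/s4.png

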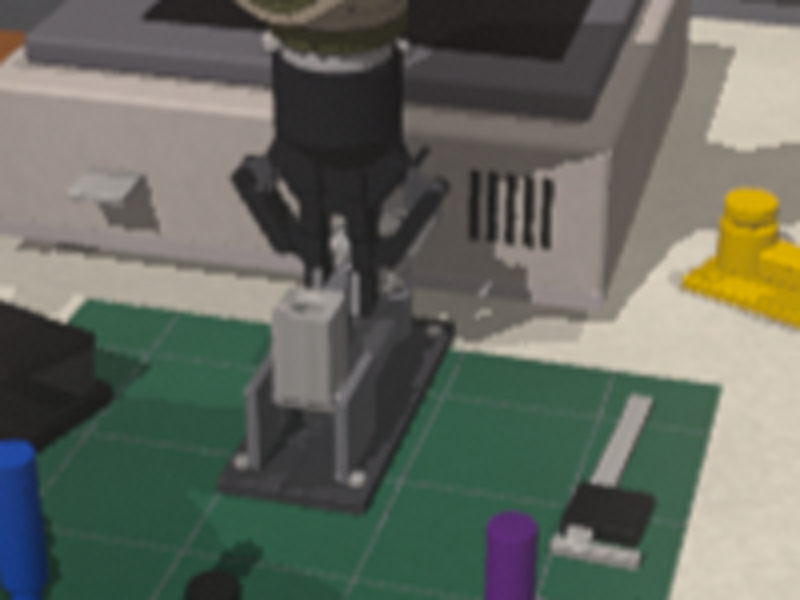

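```bash
python3 -m handwheel '{"translation":[[0,0,0],[0,0,0],[0,0,0],[0,0,0],[0,0,-0.02],[0,0,-0.05],[0,0,-0.06],[0,0,-0.06],[0,0,0]],"delta_rot":[[0,0,0],[0,0,0],[0,0,0],[0,0,0],[0,0,0],[0,0,0],[0,0,0],[0,0,0],[0,0,0]],"fingers":[60,100,100,100,100,100,100,100,100]}'
python3 -m handwheel '{"translation":[[0.053,-0.01,0],[0.053,-0.01,0],[0.053,-0.01,0],[0.053,-0.01,0],[0.053,-0.01,0],[0.053,-0.01,0],[0.053,-0.01,0],[0.053,-0.01,0],[0,0,0]],"delta_rot":[[0,0,0],[0,0,0],[0,0,0],[0,0,0],[0,0,0],[0,0,0],[0,0,0],[0,0,0],[0,0,0]],"fingers":[100,100,100,100,100,100,100,100,100]}'
python3 - <<'E'
from h import *
np.set_printoptions(precision=4,suppress=True)
t=eyes.camera("top");s=eyes.camera("side")
a=cv2.resize(t["image"][130:230,230:390],(800,500),interpolation=cv2.INTER_CUBIC); cv2.imwrite("pics/t5.png",a)
for n in ["bar","socket_mouth","jack_grip"]: print(n,[(np.round(d["position"],1),round(d["score"],2)) for d in eyes.look_for(t,n)[:4]],[(np.round(d["position"],1),round(d["score"],2)) for d in eyes.look_for(s,n)[:4]])
E
```

```text
clock: 8.75
ee_pos: [0.5579, -0.0484, 0.26]
tool_rot: [0.707, 0.707, 0.002, 0.004]
contact_force: [0.0, -0.9, -1.0]
width: 0.0853
gripper_force: 0.0
clock: 9.88
ee_pos: [0.4752, 0.3788, 0.2536]
tool_rot: [0.706, 0.708, -0.001, -0.001]
contact_force: [0.5, -0.6, 0.2]
width: 0.0851
gripper_force: 0.0
bar [(array([167.6, 206.3]), 0.71), (array([199.5, 245.9]), 0.7), (array([202.4, 162.4]), 0.63), (array([306.3, 182.5]), 0.2)] [(array([236.2, 295.5]), 0.76), (array([186.4, 270.4]), 0.66), (array([306.3, 287.6]), 0.64)]
socket_mouth [(array([393.9, 315.4]), 0.75), (array([193.7, 292.1]), 0.75), (array([304.9, 182.2]), 0.56)] [(array([420. , 188.1]), 0.69), (array([379.9, 328.2]), 0.6), (array([253.7, 222.6]), 0.44)]
jack_grip [(array([197.4, 297.3]), 0.97), (array([396.7, 290.5]), 0.86), (array([319.7, 182. ]), 0.75), (array([238.1, 119.1]), 0.63)] [(array([413.6, 369.6]), 0.88), (array([401.9, 197.2]), 0.59), (array([264.9, 238.1]), 0.57), (array([333.2, 258.3]), 0.41)]
```

View pics/t5.png

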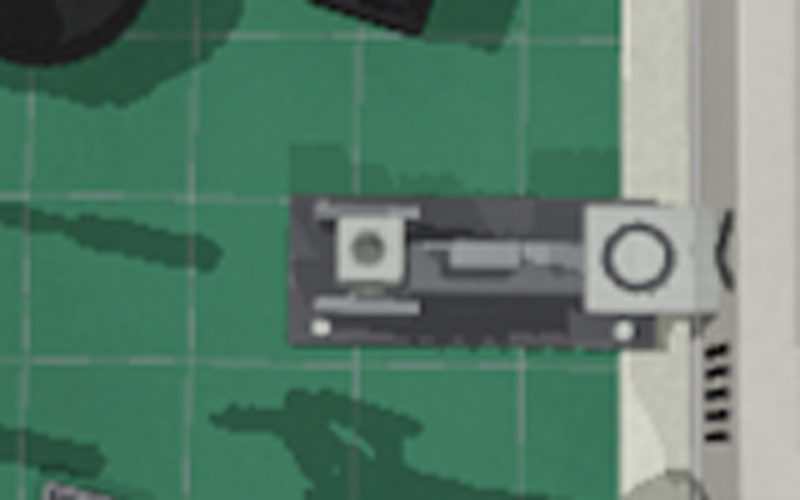

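The top view shows the jack with its saddle under the pad. The socket hole is at (369,248), the tail edge at u=289 and the base edges at v=198 and v=348.

Run:
```python
from h import *
np.set_printoptions(precision=4,suppress=True)
t=eyes.camera("top");s=eyes.camera("side")
f=lambda u,v,z:atz(t,(230+u/5,130+v/5),z)
print("sock",f(369,248,.11),"tail",f(289,272,.01),"edges",f(400,198,.01),f(400,348,.01),f(300,198,.01),f(300,348,.01),"nose",f(657,330,.01),"fin",f(481,256,.095),"screws",f(321,327,.012),f(624,330,.012),"boss",f(637,257,.086))
print("side socket from s4", atz(s,(180+313/4,130+296/4),.11), "net",tri(t,(230+369/5,130+248/5),s,(253.7,222.6)))
```

```text
sock [0.5568 0.0173 0.11  ] tail [0.5541 0.0612 0.01  ] edges [ 0.5996 -0.0048  0.01  ] [ 0.5093 -0.0057  0.01  ] [0.5989 0.0552 0.01  ] [0.5085 0.054  0.01  ] nose [ 0.522  -0.1586  0.01  ] fin [ 0.5549 -0.0455  0.095 ] screws [0.5211 0.0416 0.012 ] [ 0.5216 -0.1387  0.012 ] boss [ 0.5565 -0.1334  0.086 ]
side socket from s4 [0.5564 0.007  0.11  ] net (array([0.5641, 0.0159, 0.0638]), np.float64(0.0032276677683949952))
```

```bash
python3 -m handwheel '{"translation":[[-0.0025,0.001,0.04],[0,0,0.04],[0,0,0.027],[0,0,0.01],[0,0,0],[0,0,0],[0,0,0],[0,0,0],[0,0,0],[0,0,0]],"delta_rot":[[0,0,0],[0,0,0],[0,0,0],[0,0,0],[0,0,0],[0,0,0],[0,0,0],[0,0,0],[0,0,0],[0,0,0]],"fingers":[100,100,100,100,60,40,20,0,0,0]}' 60
python3 -m handwheel '{"translation":[[0,0,0],[0,0,0],[0,0,-0.02],[0,0,-0.04],[0,0,-0.04],[0,0,-0.015],[0,0,0]],"delta_rot":[[0,0,0],[0,0,0],[0,0,0],[0,0,0],[0,0,0],[0,0,0],[0,0,0]],"fingers":[0,0,0,0,0,0,0]}'
python3 - <<'E'
from h import *
np.set_printoptions(precision=4,suppress=True)
t=eyes.camera("top");s=eyes.camera("side")
a=cv2.resize(s["image"][120:360,130:330],(500,600),interpolation=cv2.INTER_CUBIC); cv2.imwrite("pics/s6.png",a)
for n in ["bar","bar_foot","bar_grip"]: print(n,[(np.round(d["position"],1),round(d["score"],2)) for d in eyes.look_for(s,n)[:4]])
E
```

```text
clock: 11.62
ee_pos: [0.478, 0.3737, 0.1392]
tool_rot: [0.707, 0.707, 0.001, 0.0]
contact_force: [-1.2, -0.6, 6.3]
width: 0.0206
gripper_force: 58.5
clock: 12.5
ee_pos: [0.4777, 0.3735, 0.2529]
tool_rot: [0.707, 0.707, 0.0, 0.0]
contact_force: [-0.4, -0.5, -1.7]
width: 0.0205
gripper_force: 59.0
bar [(array([235.2, 253.3]), 0.96), (array([304.2, 288.7]), 0.85), (array([187.9, 272. ]), 0.66), (array([173.1, 310.8]), 0.19)]
bar_foot [(array([310.4, 294.3]), 0.91), (array([232.2, 251. ]), 0.82), (array([188.5, 269.9]), 0.61)]
bar_grip [(array([232.5, 253.6]), 0.83), (array([307.4, 290.3]), 0.8), (array([185.8, 271. ]), 0.77)]
```

View pics/s6.png

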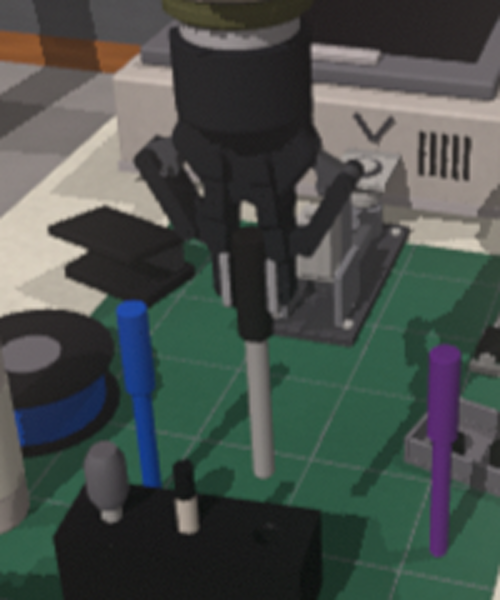

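The bar is out of the stand: its top is at (250,240) and its foot at (264,473). The nut driver and marker still stand in their holes.

Run:
```python
from h import *
np.set_printoptions(precision=4,suppress=True)
s=eyes.camera("side")
print("foot",atz(s,(130+264*.4,120+471*.4),.124),"top",atz(s,(130+250*.4,120+238*.4),.304), "mid",atz(s,(130+258*.4,120+338*.4),.234))
for z in (.124,.234,.304): print((proj(s,[.4777,.3735,z])[0]-[130,120])/.4)
```

```text
foot [0.4771 0.3766 0.124 ] top [0.4739 0.3853 0.304 ] mid [0.4732 0.3836 0.234 ]
[264.7097 467.7784]
[256.7167 327.6824]
[250.988 227.274]
```

```bash
python3 -m handwheel '{"translation":[[-0.051,0.0112,-0.02],[-0.051,0.0112,0],[-0.051,0.0112,0],[-0.051,0.0112,0],[-0.051,0.0112,0],[-0.051,0.0112,0],[-0.051,0.0112,0],[0,0,0],[0,0,0.015],[0,0,0]],"delta_rot":[[0,0,0],[0,0,0],[0,0,0],[0,0,0],[0,0,0],[0,0,0],[0,0,0],[0,0,0],[0,0,0],[0,0,0]],"fingers":[0,0,0,0,0,0,0,0,0,0]}'
python3 - <<'E'
from h import *
np.set_printoptions(precision=4,suppress=True)
s=eyes.camera("side")
a=cv2.resize(s["image"][100:260,180:330],(562,600),interpolation=cv2.INTER_CUBIC); cv2.imwrite("pics/s7.png",a)
p=robot.read_state()["ee_pos"]; print(p)
print("foot pred",(proj(s,[p[0],p[1],p[2]-.129])[0]-[180,100])*3.75,"mouth pred",(proj(s,[.556,.0165,.11])[0]-[180,100])*3.75)
E
```

```text
clock: 14.05
ee_pos: [0.5551, 0.0177, 0.2565]
tool_rot: [0.707, 0.707, -0.001, -0.001]
contact_force: [-0.1, 0.3, -1.9]
width: 0.0209
gripper_force: 59.0
[0.5554 0.0176 0.2575]
foot pred [288.9842 371.5954] mouth pred [289.353  397.3094]
```

View pics/s7.png

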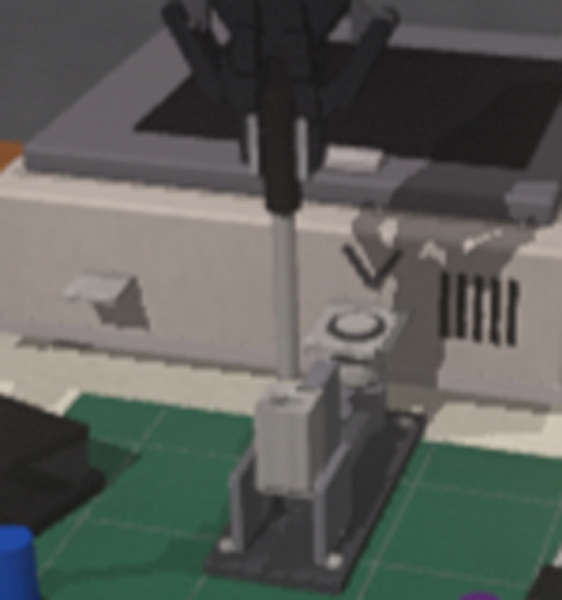

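The foot at (287,378) is right over the hole at (290,397). Now I insert it.

```bash
python3 -m handwheel '{"translation":[[-0.001,0.0005,0.008],[0,0,0.008],[0,0,0.008],[0,0,0.008],[0,0,0.008],[0,0,0]],"delta_rot":[[0,0,0],[0,0,0],[0,0,0],[0,0,0],[0,0,0],[0,0,0]],"fingers":[0,0,0,0,0,0]}'
python3 -m handwheel '{"translation":[[0,0,0.008],[0,0,0.006],[0,0,0.004],[0,0,0.003],[0,0,0]],"delta_rot":[[0,0,0],[0,0,0],[0,0,0],[0,0,0],[0,0,0]],"fingers":[0,0,0,0,0]}'
```

```text
clock: 14.85
ee_pos: [0.5562, 0.0153, 0.2174]
tool_rot: [0.707, 0.707, -0.001, -0.0]
contact_force: [0.7, -3.7, -3.3]
width: 0.0203
gripper_force: 58.9
clock: 15.48
ee_pos: [0.5564, 0.0154, 0.1969]
tool_rot: [0.707, 0.707, -0.0, -0.0]
contact_force: [1.2, -3.5, -1.5]
width: 0.0209
gripper_force: 58.9
```

```bash
python3 -m handwheel '{"translation":[[-0.001,0,0.002],[0,0,0.002],[0,0,0.002],[0,0,0]],"delta_rot":[[0,0,0],[0,0,0],[0,0,0],[0,0,0]],"fingers":[0,0,0,0]}'
```

```text
clock: 15.98
ee_pos: [0.557, 0.0145, 0.1939]
tool_rot: [0.707, 0.707, 0.001, 0.001]
contact_force: [-3.6, -3.2, 16.9]
width: 0.0209
gripper_force: 61.3
```

The bar is home: it seats with a push at TCP z 0.194, as expected. I now work out the tilt and pump rows. I'll re-grip with the hand leaned 25° toward the engraver, so that at full stroke it leans only about 32° and clears the blue bar.

```bash
cat > arc.py <<'E'
import numpy as np
def ax(th): return np.array([np.cos(th),np.sin(th)]),np.array([np.sin(th),-np.cos(th)])
def rows(G,th):   # lists of grasp points (y,z), tool tilts rad -> (dx,dz,turn deg)
    o=[]
    for i in range(1,len(G)):
        a=G[i-1]+.019*ax(th[i-1])[1]; b=G[i]+.019*ax(th[i])[1]
        x,z=ax(th[i-1]); d=b-a; o.append((round(d@x,4),round(d@z,4),round(np.degrees(th[i]-th[i-1]),2)))
    return o
E
python3 - <<'E'
from arc import *
G=np.array([.0145,.213]); t=np.radians([0,8.4,16.8,25.2]); print("pre",rows([G]*4,t))
r=.163; ph=np.linspace(0,1.02,13); P=np.array([.015,.05])
Gs=[P+r*np.array([np.sin(p),np.cos(p)]) for p in ph]
th=np.radians(25.2)-ph; print("down",rows(Gs,th)); print("end",Gs[-1],np.degrees(th[-1]))
E
python3 -m handwheel '{"translation":[[0,0,-0.0025],[0,0,0],[0,0,0],[0,0,0],[0,0,0]],"delta_rot":[[0,0,0],[0,0,0],[0,0,0],[0,0,0],[0,0,0]],"fingers":[0,50,60,60,60]}' 60
```

```text
pre [(np.float64(0.0028), np.float64(-0.0002), np.float64(8.4)), (np.float64(0.0028), np.float64(-0.0002), np.float64(8.4)), (np.float64(0.0028), np.float64(-0.0002), np.float64(8.4))]
down [(np.float64(0.0107), np.float64(0.0064), np.float64(-4.87)), (np.float64(0.0107), np.float64(0.0064), np.float64(-4.87)), (np.float64(0.0107), np.float64(0.0064), np.float64(-4.87)), (np.float64(0.0107), np.float64(0.0064), np.float64(-4.87)), (np.float64(0.0107), np.float64(0.0064), np.float64(-4.87)), (np.float64(0.0107), np.float64(0.0064), np.float64(-4.87)), (np.float64(0.0107), np.float64(0.0064), np.float64(-4.87)), (np.float64(0.0107), np.float64(0.0064), np.float64(-4.87)), (np.float64(0.0107), np.float64(0.0064), np.float64(-4.87)), (np.float64(0.0107), np.float64(0.0064), np.float64(-4.87)), (np.float64(0.0107), np.float64(0.0064), np.float64(-4.87)), (np.float64(0.0107), np.float64(0.0064), np.float64(-4.87))]
end [0.15389361 0.13530865] -33.24169510334397
clock: 16.6
ee_pos: [0.5564, 0.0146, 0.1936]
tool_rot: [0.707, 0.707, 0.0, -0.0]
contact_force: [-0.7, -0.6, 0.7]
width: 0.0512
gripper_force: 0.0
```

```bash
python3 -m handwheel '{"translation":[[0.0028,0,-0.0002],[0.0028,0,-0.0002],[0.0028,0,-0.0002],[0,0,0],[0,0,0],[0,0,0],[0,0,0],[0,0,0],[0,0,0]],"delta_rot":[[0,8.4,0],[0,8.4,0],[0,8.4,0],[0,0,0],[0,0,0],[0,0,0],[0,0,0],[0,0,0],[0,0,0]],"fingers":[60,60,60,60,40,20,0,0,0]}' 30
python3 - <<'E'
from h import *
s=eyes.camera("side");t=eyes.camera("top")
a=cv2.resize(s["image"][90:250,180:330],(562,600),interpolation=cv2.INTER_CUBIC); cv2.imwrite("pics/s8.png",a)
E
```

```text
clock: 17.73
ee_pos: [0.5565, 0.0228, 0.196]
tool_rot: [0.69, 0.69, 0.154, -0.154]
contact_force: [-0.9, -0.3, 3.6]
width: 0.0217
gripper_force: 29.6
```

View pics/s8.png

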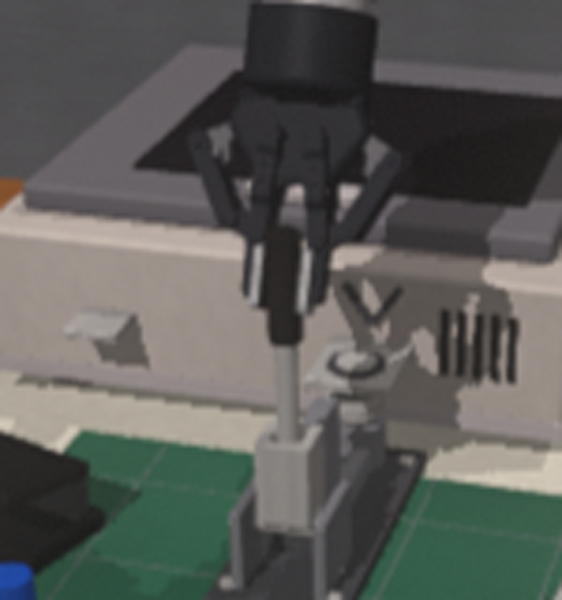

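The bar is seated in the socket and the hand leans toward the engraver with the grip closed. I start the first stroke and watch the forces.

```bash
python3 -m handwheel '{"translation":[[0.0053,0,0.0032],[0.0053,0,0.0032],[0.0053,0,0.0032],[0.0053,0,0.0032],[0.0053,0,0.0032],[0.0053,0,0.0032],[0.0053,0,0.0032],[0.0053,0,0.0032],[0,0,0]],"delta_rot":[[0,-2.43,0],[0,-2.43,0],[0,-2.43,0],[0,-2.43,0],[0,-2.43,0],[0,-2.43,0],[0,-2.43,0],[0,-2.43,0],[0,0,0]],"fingers":[0,0,0,0,0,0,0,0,0]}'
cat > ph.py <<'E'
from h import *
st=robot.read_state();T=R.from_quat(st["tool_rot"]).as_matrix();g=st["ee_pos"]-.019*T[:,2]
d=g[1:]-[.015,.05];print("G",g.round(4),"phi",np.arctan2(d[0],d[1]).round(3),"r",np.hypot(*d).round(4),"tilt",np.degrees(np.arctan2(T[1,2],-T[2,2])).round(1),"F",st["contact_force"].round(1))
E
python3 ph.py
```

```text
clock: 18.95
ee_pos: [0.5568, 0.0716, 0.1848]
tool_rot: [0.706, 0.707, 0.036, -0.035]
contact_force: [-1.6, 2.9, 13.3]
width: 0.021
gripper_force: 30.6
G [0.5568 0.0697 0.2037] phi 0.342 r 0.1632 tilt 5.8 F [-1.6  2.9 13.3]
```

```bash
python3 -m handwheel '{"translation":[[0.0053,0,0.0031],[0.0053,0,0.0031],[0.0053,0,0.0031],[0.0053,0,0.0031],[0.0053,0,0.0031],[0.0053,0,0.0031],[0.0053,0,0.0031],[0.0053,0,0.0031],[0,0,0]],"delta_rot":[[0,-2.43,0],[0,-2.43,0],[0,-2.43,0],[0,-2.43,0],[0,-2.43,0],[0,-2.43,0],[0,-2.43,0],[0,-2.43,0],[0,0,0]],"fingers":[0,0,0,0,0,0,0,0,0]}'
python3 ph.py
```

```text
clock: 20.08
ee_pos: [0.5572, 0.1127, 0.1586]
tool_rot: [0.702, 0.702, -0.083, 0.086]
contact_force: [-2.3, 6.1, 16.4]
width: 0.021
gripper_force: 31.0
G [0.5572 0.1172 0.1771] phi 0.677 r 0.163 tilt -13.7 F [-2.3  6.1 16.4]
```

```bash
python3 -m handwheel '{"translation":[[0.0053,0,0.0031],[0.0053,0,0.0031],[0.0053,0,0.0031],[0.0053,0,0.0031],[0.0053,0,0.0031],[0.0053,0,0.0031],[0.0053,0,0.0031],[0.0053,0,0.0031],[0,0,0]],"delta_rot":[[0,-2.43,0],[0,-2.43,0],[0,-2.43,0],[0,-2.43,0],[0,-2.43,0],[0,-2.43,0],[0,-2.43,0],[0,-2.43,0],[0,0,0]],"fingers":[0,0,0,0,0,0,0,0,0]}'
python3 ph.py
```

```text
clock: 21.2
ee_pos: [0.5572, 0.1436, 0.1193]
tool_rot: [0.678, 0.678, -0.2, 0.203]
contact_force: [-3.8, 14.1, 16.4]
width: 0.0211
gripper_force: 31.2
G [0.5571 0.1539 0.1353] phi 1.02 r 0.163 tilt -33.1 F [-3.8 14.1 16.4]
```

```bash
python3 -m handwheel '{"translation":[[0.0053,0,0.0031],[0.0026,0,0.0015],[0,0,0]],"delta_rot":[[0,-2.4,0],[0,-1.2,0],[0,0,0]],"fingers":[0,0,0]}'
python3 ph.py
python3 - <<'E'
from h import *
s=eyes.camera("side")
a=cv2.resize(s["image"][90:290,130:330],(600,600),interpolation=cv2.INTER_CUBIC); cv2.imwrite("pics/s9.png",a)
E
```

```text
clock: 21.58
ee_pos: [0.5573, 0.1472, 0.112]
tool_rot: [0.671, 0.671, -0.221, 0.224]
contact_force: [-3.7, 14.3, 18.4]
width: 0.021
gripper_force: 31.6
G [0.5572 0.1586 0.1272] phi 1.077 r 0.163 tilt -36.7 F [-3.7 14.3 18.4]
```

View pics/s9.png

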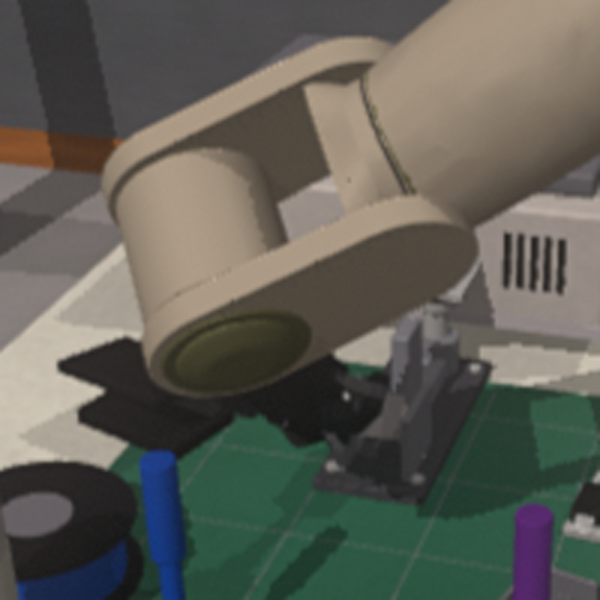

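```bash
python3 -m handwheel '{"translation":[[0.0026,0,0.0015],[0.0026,0,0.0015],[0,0,0]],"delta_rot":[[0,-1.2,0],[0,-1.2,0],[0,0,0]],"fingers":[0,0,0]}'
python3 ph.py
```

```text
clock: 22.0
ee_pos: [0.5577, 0.1487, 0.1083]
tool_rot: [0.667, 0.666, -0.235, 0.239]
contact_force: [-5.2, 10.9, 29.2]
width: 0.0213
gripper_force: 32.7
G [0.5576 0.1608 0.1231] phi 1.106 r 0.163 tilt -39.2 F [-5.2 10.9 29.2]
```

The tangential force has jumped to 21 N while the angle has stopped following, so the lever is at its stop. I now compute the return rows.

Run:
```python
from arc import *
r=.163;P=np.array([.015,.05]);ph=np.radians(np.linspace(64.3,0,14))
print(rows([P+r*np.array([np.sin(p),np.cos(p)]) for p in ph],np.radians(25.2)-ph)[:2])
```

```text
[(np.float64(-0.0113), np.float64(-0.0055), np.float64(4.95)), (np.float64(-0.0113), np.float64(-0.0055), np.float64(4.95))]
```

```bash
python3 -m handwheel '{"translation":[[-0.0113,0,-0.0055],[-0.0113,0,-0.0055],[-0.0113,0,-0.0055],[-0.0113,0,-0.0055],[-0.0113,0,-0.0055],[-0.0113,0,-0.0055],[-0.0113,0,-0.0055],[0,0,0]],"delta_rot":[[0,4.95,0],[0,4.95,0],[0,4.95,0],[0,4.95,0],[0,4.95,0],[0,4.95,0],[0,4.95,0],[0,0,0]],"fingers":[0,0,0,0,0,0,0,0]}'
python3 ph.py
python3 -m handwheel '{"translation":[[-0.0113,0,-0.0055],[-0.0113,0,-0.0055],[-0.0113,0,-0.0055],[-0.0113,0,-0.0055],[-0.0113,0,-0.0055],[-0.0113,0,-0.0055],[0,0,0],[0,0,0]],"delta_rot":[[0,4.95,0],[0,4.95,0],[0,4.95,0],[0,4.95,0],[0,4.95,0],[0,4.95,0],[0,0,0],[0,0,0]],"fingers":[0,0,0,0,0,0,0,0]}'
python3 ph.py
```

```text
clock: 23.0
ee_pos: [0.5574, 0.0918, 0.1739]
tool_rot: [0.708, 0.706, -0.025, 0.028]
contact_force: [-3.6, 8.1, 18.6]
width: 0.0212
gripper_force: 31.2
G [0.5573 0.0933 0.1928] phi 0.501 r 0.1628 tilt -4.3 F [-3.6  8.1 18.6]
clock: 24.0
ee_pos: [0.557, 0.0211, 0.1955]
tool_rot: [0.69, 0.69, 0.156, -0.154]
contact_force: [-1.2, 2.2, 12.3]
width: 0.0211
gripper_force: 30.1
G [0.5569 0.013  0.2126] phi -0.012 r 0.1627 tilt 25.3 F [-1.2  2.2 12.3]
```

Upright again, with the bar resting lightly against the upper stop. Now the second stroke, which is the one I hold.

```bash
python3 -m handwheel '{"translation":[[0.0106,0,0.0063],[0.0106,0,0.0063],[0.0106,0,0.0063],[0.0106,0,0.0063],[0.0106,0,0.0063],[0.0106,0,0.0063],[0,0,0]],"delta_rot":[[0,-4.86,0],[0,-4.86,0],[0,-4.86,0],[0,-4.86,0],[0,-4.86,0],[0,-4.86,0],[0,0,0]],"fingers":[0,0,0,0,0,0,0]}'
python3 ph.py
python3 -m handwheel '{"translation":[[0.0106,0,0.0063],[0.0106,0,0.0063],[0.0106,0,0.0063],[0.0106,0,0.0063],[0.0106,0,0.0063],[0.0106,0,0.0063],[0.0053,0,0.0031],[0.0053,0,0.0031],[0,0,0],[0,0,0]],"delta_rot":[[0,-4.86,0],[0,-4.86,0],[0,-4.86,0],[0,-4.86,0],[0,-4.86,0],[0,-4.86,0],[0,-2.4,0],[0,-2.4,0],[0,0,0],[0,0,0]],"fingers":[0,0,0,0,0,0,0,0,0,0]}'
python3 ph.py
```

```text
clock: 24.88
ee_pos: [0.5572, 0.0925, 0.1733]
tool_rot: [0.706, 0.707, -0.023, 0.026]
contact_force: [-1.0, 2.2, 16.4]
width: 0.0215
gripper_force: 30.7
G [0.5571 0.0939 0.1923] phi 0.506 r 0.1627 tilt -4.0 F [-1.   2.2 16.4]
clock: 26.12
ee_pos: [0.5576, 0.1476, 0.1104]
tool_rot: [0.669, 0.668, -0.228, 0.231]
contact_force: [-3.8, 11.1, 22.1]
width: 0.021
gripper_force: 31.6
G [0.5575 0.1593 0.1254] phi 1.089 r 0.1628 tilt -37.9 F [-3.8 11.1 22.1]
```

```bash
python3 -m handwheel '{"translation":[[0.0026,0,0.0015],[0.0013,0,0.0008],[0,0,0],[0,0,0],[0,0,0],[0,0,0]],"delta_rot":[[0,-1.2,0],[0,-0.6,0],[0,0,0],[0,0,0],[0,0,0],[0,0,0]],"fingers":[0,0,0,0,0,0]}' 45
python3 ph.py
python3 - <<'E'
from h import *
np.set_printoptions(precision=4,suppress=True)
t=eyes.camera("top");s=eyes.camera("side")
for p in(t,s):
  for n in ["lift_pad","saddle_top","jack_grip","lever_pivot"]: print(n,[(np.round(d["position"],1),round(d["score"],2)) for d in eyes.look_for(p,n)[:4]])
cv2.imwrite("pics/t10.png",t["image"]);cv2.imwrite("pics/s10.png",s["image"])
print(proj(s,[[.556,-.134,.07],[.556,-.134,.084]]))
# engraver tilt: shift of the cable tab/vent region in side view between first frame and now
a=cv2.cvtColor(cv2.resize(cv2.imread("pics/s0.png"),(560,420)),cv2.COLOR_BGR2GRAY);b=cv2.cvtColor(s["image"],cv2.COLOR_BGR2GRAY)
for nm,(u0,v0,u1,v1) in {"vents":(290,165,325,200),"mat ref":(320,225,350,275)}.items():
    r=cv2.matchTemplate(b[v0-15:v1+15,u0-15:u1+15],a[v0:v1,u0:u1],cv2.TM_CCOEFF_NORMED);m=cv2.minMaxLoc(r);print(nm,m[1],np.array(m[3])-15)
print("expected", proj(s,[[.49,-.18,.10],[.49,-.18,.114]]))
E
```

```text
clock: 26.88
ee_pos: [0.5578, 0.1487, 0.1077]
tool_rot: [0.666, 0.664, -0.238, 0.243]
contact_force: [-5.1, 8.2, 30.0]
width: 0.0213
gripper_force: 43.8
G [0.5577 0.1609 0.1223] phi 1.111 r 0.1628 tilt -39.8 F [-5.1  8.2 30. ]
lift_pad [(array([446.4, 154.6]), 0.78)]
saddle_top [(array([415.1, 261.7]), 0.59), (array([294.3, 175.9]), 0.59), (array([258.6, 178.9]), 0.29)]
jack_grip [(array([321.1, 181.6]), 0.86), (array([393.2, 289.4]), 0.65)]
lever_pivot [(array([319.1, 186.6]), 0.89), (array([396.5, 286.7]), 0.82)]
lift_pad [(array([308.5, 167.2]), 0.78)]
saddle_top [(array([474.1, 376.1]), 0.94), (array([369.2, 180.5]), 0.65), (array([324.4, 296.5]), 0.5), (array([274.8, 199.3]), 0.37)]
jack_grip [(array([412.8, 372.8]), 0.88), (array([399.4, 198.3]), 0.81), (array([272.3, 231.8]), 0.63), (array([205.2, 319.9]), 0.57)]
lever_pivot [(array([416.1, 370. ]), 0.86), (array([403.3, 200.9]), 0.67), (array([151.5, 271.1]), 0.63), (array([266.3, 230.7]), 0.61)]
[[275.2516 192.3161]
 [275.229  187.4846]]
vents 0.738731324672699 [ 0 -4]
mat ref 0.8724594712257385 [0 0]
expected [[304.3876 177.3866]
 [304.5246 172.5075]]
```

The engraver is raised: the vents have moved up 4 px in the side view (about 5 px expected for a full lift), and the mat reference has not moved. The lever is held on its stop with about 23 N tangential. I hand the job in.

```bash
python3 -c "
from cell import robot
print(robot.job_done())"
```

```text
the job is handed in; nothing more can be done
None
```

The job was handed in at 27 s with the handle held down on its stop after the second stroke and the engraver raised, judged by its front panel's upward shift in the side view; I viewed 11 pictures, one over the limit of 10.

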